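# Stow a vise jaw plate under the spring clip in a toolbox drawer

### The arm

A 6-joint arm with a two-finger parallel gripper is mounted at the origin on the work surface. World frame = base frame: x ahead of the robot, y to its left, z up, the work surface at z = 0. Lengths are in m, angles in rad, forces in N, time in s.
With the tool pointing down it reaches from about 0.425 to 0.95 m from the base axis. Payload 3.5 kg.
Tool frame: the origin (TCP) lies midway between the tips of the shut fingers; the grasp point (between the pads) lies 19 mm behind it; z points along the fingers, y is the line along which they close (so a half turn about z gives the same grasp; the last joint's range is limited). The gripper opens to 85 mm and grips with 20 to 120 N. Pads are 22 mm wide; open, the fingers measure 114 mm over their backs; the gripper's body (76 mm by 85 mm) begins 54 mm behind the grasp point. The pads swing forward as they close: fully open they stand 13 mm farther back than shut.
Start: joints at [-1.443, 0.286, 1.577, -0, 1.279, -0.15], TCP at [0.185, -0.649, 0.231] pointing down, gripper open.
Joint ranges: [-2.77, 2.77], [-0.9, 2.22], [0.21, 2.48], [-1.53, 4.67], [0.24, 2.81], [-2.84, 2.84]. Speed limits (rad/s): [2.79, 2.79, 3.14, 3.14, 3.14, 3.14].

### API

Orientations are given as a unit quaternion [x, y, z, w].
In Python, from plant import ctrl, cams, order gives the robot as it stands.
- The arm moves only by the tool move_arm, never from a script. Its argument "plan" is one flat list of numbers, 7 for each row, row after row: the shift along the world's x, y, z in mm, then the turn, a rotation vector about the world's x, y, z in degrees, then the finger opening in mm, from 0 to 85.4. A call has 1 to 12 rows; each row shifts and turns the commanded pose from where the row before left it; what a row does not reach is not made up. A row lasts 1/10 s, in which the tool goes at most 50 mm and 8.59 degrees, less where a joint would pass 70% of its speed; a pose out of reach is approached as far as the arm can. A call is refused whole if a number of a shift passes 50 or a number of a turn 8.59, either way. A call with a gripper value outside its range is refused whole. The fingers move at their own pace and stop on an object; "newtons" is the grip in N (left out, the last holds). Time passes only in rows, so rows that do not move let the fingers close. It gives the time, the measured TCP pose, the force, the opening and the grip force at its end, in the units of the state.
- ctrl.get_state(): the state, without advancing time (a new reading comes with each control period).
- cams.read_camera(name): name is "side" or "top" or "wrist"; returns a dict with "color" (400x640x3 uint8, red, green, blue), "fov_y" (degrees; the focal length in pixels is half the picture's height over the tangent of half this angle, whatever the lens; pixels are square), "cx", "cy" (the principal point, pixels), "origin" and "orientation" of the camera in the world; the wrist camera has in their place "T_tool_cam" (4x4, takes a point from camera to tool coordinates, whose origin is the TCP and whose axes are the flange's). Camera axes: x right, y up, looking along -z (the intrinsics and any distortion apply to the point x, -y, -z); pixel columns grow to the right and rows downward; lengths in m; the calibration is good to about 2 mm. The wrist camera is an equidistant fisheye: a pixel r from the principal point sees the ray r / f radians off the axis. A picture is of the moment at which its call begins: read the wrist's pose just before it. There is no depth.
- order.sign_off(): hands the job in; it is judged then, once.
The state is a dict: "time": time; "qpos": joint angles; "dq": joint speeds; "joint_efforts": joint torques, N m; "eef_pos": TCP position; "tcp_rot": TCP orientation; "contact_force": force on the tool from outside, world axes, zero at the start; "wrist_torque": the same for the moment, N m; "opening": opening from 0.0 (shut) to 1.0 (fully open); "finger_force": force on a finger pad.
Only numpy, scipy, OpenCV 4.12 (cv2) and the standard library are available. Lean on these libraries where they do the work, as an engineer would, in place of code of your own. Each camera call takes 0.05 s, during which the arm holds its last target. There are 200 camera calls.

### The job

Stow the loose steel vise jaw plate under the spring clip in the red drawer so that it cannot slide about: with one fingertip hold the clip's yellow thumb tab down so that its jaw lifts, and while it is held push the plate beneath the jaw with the other fingertip until its long edge is flush against the clip's stop, with the plate centred on the clip. Then let the tab up so that the clip grips the plate, and move clear. Only push the plate flat along the drawer floor, never pick it up or tip it, and leave the other tools where they lie.

Things in the scene. Friction and masses are not known exactly. Their poses are not given: they have to be found in the camera images.
- drawer: Battered red steel drawer standing fixed on the bench: 300 mm deep (its x) by 560 mm wide (its y), walls 40 mm high, floor surface 3 mm above the bench. Origin: centre of its underside. A small red bin, tipped forward, with two brass small-hole gauges, is fixed outside the front wall (-x side), up to 90 mm out and 70 mm high.
- clip: Magnet-backed spring clip, fixed to the drawer floor: dark steel base 55 x 46 mm, 2.5 mm thick, two ears 16 mm high at y = +-17.5 mm and a sprung rocking lever 26 mm wide, jaw at one end, yellow thumb tab at the other. Origin: on the drawer floor midway between the ears, below the lever's pivot (12 mm up). x runs along the floor from jaw (-x) to tab (+x); z up.
- lever (a joint): Clip lever angle: 0 at rest (jaw down), 0.42 rad with the tab pressed fully down on its stop, about 0.22 with the jaw resting on the plate. Full travel takes 5 to 13 N at the tab (more, the nearer to the pivot); the spring shuts the clip whenever the tab is let go.
- jaw (a point): Underside of the jaw's rolled edge (30 mm wide, radius 2 mm, reaching out to x = -21 mm in the clip's frame), at its middle; moves with the lever. At rest it is 6 mm above the drawer floor, so the 10 mm plate cannot pass and pushing only jams it; with the tab fully down it is 14 mm up.
- stop (a point): Middle of the foot of the stop's face: a fixed upturned lip 44 mm wide and 8 mm high, its face at x = -9 mm in the clip's frame, looking to -x. The plate's long edge ends up flush against it.
- tab (a point): Centre of the top surface of the yellow thumb tab, 28 mm long (clip x) by 30 mm wide. At rest the tab slopes up away from the pivot, its top 10 to 22 mm above the drawer floor; pressed fully down it lies level, its top 5 mm above the drawer floor, from x = 15 to 43 mm in the clip's frame.
- plate: Loose bright steel vise jaw plate with two dark screw holes, 30 mm (its x) by 60 mm (its y) by 10 mm thick, about 0.14 kg, lying flat on the drawer floor before the jaw, long edges roughly along the clip's y. Origin: centre of its underside. Stowed, the origin is at about x = -24, y = 0 mm in the clip's frame.
- vblock: Dark cast iron V-block 60 x 45 x 41 mm on the drawer floor, to be left alone. Origin: centre of its underside.
- depth_mic: Blued steel depth micrometer lying on the drawer floor, to be left alone: base bar 100 mm along its y, barrel reaching 90 mm to its +x, 18 mm high. Origin: under the middle of the base bar.
- thimble: Chrome micrometer ratchet thimble standing on end, 19 mm in diameter and 44 mm high, to be left alone. Origin: centre of its underside.
- square: Small engineer's square lying flat on the drawer floor, about 90 x 55 x 14 mm, to be left alone. Origin: on the drawer floor, near its middle.
- clamp: Small steel toolmaker's clamp lying flat, about 60 x 40 x 12 mm, to be left alone. Origin: centre of its underside.

How it is judged:
On the way, in this order (a step that is already met when the one before it is completed fails the run):
1. the tab is held well down by a finger while the plate is still outside the jaw (value of joint lever above 0.27 rad and contact force between the fingers and clip above 1 N and x of plate in the frame of clip below -0.033 m), for 0.1 s.
2. with the tab still held down, the plate is pushed home beneath the jaw (value of joint lever above 0.27 rad and contact force between the fingers and clip above 1 N and x of plate in the frame of clip above -0.0275 m), for 0.05 s.
At the end, for the whole second after the job is handed in: The plate lies flat on the drawer floor at rest, its edge against the clip's stop (within 3 mm, square to 0.08 rad) and centred on the clip within 10 mm; the tab has been let up and the jaw presses on the plate (lever 0.16 to 0.29 rad, more than 2 N) (x of plate in the frame of clip between -0.027 and -0.021 m and y of plate in the frame of clip between -0.01 and 0.01 m and z of plate in the frame of clip below 0.002 m and angle between the x axis of plate and the x axis of clip, either way round below 0.08 rad and angle between plate's own z axis and vertical below 0.06 rad and value of joint lever between 0.16 and 0.29 rad and contact force between clip and plate above 2 N and linear speed of plate below 0.01 m/s); the robot touches nothing.
It fails at once if the plate is lifted off the drawer floor (z of plate in the frame of clip above 0.005 m).
It fails at once if the plate is tipped (angle between plate's own z axis and vertical above 0.25 rad).
It fails at once if another tool in the drawer is moved more than 10 mm (distance of any of vblock, depth_mic, thimble, square, clamp from where it was at the start of the episode above 0.01 m).
It also fails if it takes over 64 s, if anything falls off the work surface, if the arm or the gripper's body presses on something with over 40 N, if the wrist force passes 120 N, or if a joint passes its speed limit or range.

## Working session

There is one attempt and no reset: what is moved stays moved. The work goes in short steps, Python scripts to look and compute and a tool call to move; the robot and the scene stay as the last step left them, time stands still between calls to the robot, and variables do not carry over. Pictures are saved under pics/ and viewed, at most 10 in all, crops included, and the job is handed in when it is done.

Besides the shell and the picture viewer there is one more tool, called after ">>>" as a command line: name --argument value ..., lists and objects as JSON in quotes. move_arm: Moves the arm, as the interface text tells. Its arguments: {"type":"object","properties":{"plan":{"type":"array","items":{"type":"number"}},"newtons":{"type":"number"}},"required":["plan"]}

```bash
mkdir -p pics; ls
python3 - <<'E'
from plant import ctrl,cams
import cv2
s=ctrl.get_state();print({k:s[k] for k in('time','eef_pos','tcp_rot','contact_force','opening')})
for n in('top','side','wrist'):
    c=cams.read_camera(n);cv2.imwrite(f'pics/{n}0.png',c['color'][...,::-1])
    print(n,{k:v for k,v in c.items() if k!='color'})
E
```

```text
pics
{'time': 0.0, 'eef_pos': array([ 0.18506059, -0.648453  ,  0.22991554]), 'tcp_rot': array([ 9.90367522e-01,  1.38458389e-01,  1.87178248e-05, -1.20265524e-03]), 'contact_force': array([ 0.70190844,  0.16356922, -0.08405359]), 'opening': 1.0004341395787704}
top {'fov_y': 43.85282183310093, 'cx': 321.411755368355, 'cy': 201.63335882351257, 'origin': array([ 0.44646118, -0.00665362,  0.9686525 ]), 'orientation': array([-0.05273112,  0.03276891,  0.71215301, -0.69927371])}
side {'fov_y': 50.37672412170883, 'cx': 315.89938804409536, 'cy': 199.84100679747502, 'origin': array([ 0.34016284, -0.72940558,  0.48088639]), 'orientation': array([ 0.50930503, -0.07204714, -0.12241641,  0.84878255])}
wrist {'fov_y': 65.70646984690485, 'cx': 313.74394628126686, 'cy': 197.86628285155916, 'T_tool_cam': array([[ 9.69974766e-04,  9.57714277e-01,  2.87719347e-01,
         7.28949563e-02],
       [ 9.99999520e-01, -8.88773844e-04, -4.12842937e-04,
         5.87726892e-04],
       [-1.39668145e-04,  2.87719609e-01, -9.57714679e-01,
        -1.42976350e-01],
       [ 0.00000000e+00,  0.00000000e+00,  0.00000000e+00,
         1.00000000e+00]])}
```

View pics/top0.png

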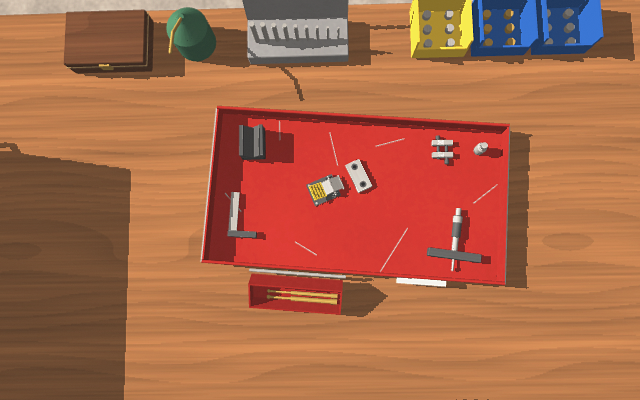

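View pics/side0.png

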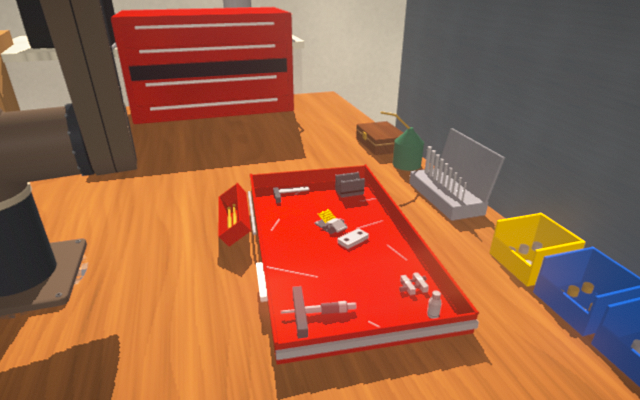

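The top view shows the clip at about (325,188), its yellow tab to the left (world +y), and the plate at about (359,176) before the jaw. The side view agrees. I'll get rough positions, then take a closer wrist view.

```bash
cat > h.py <<'E'
import numpy as np,cv2
from scipy.spatial.transform import Rotation as R
from plant import ctrl,cams
def cam(n):
    s=ctrl.get_state();c=cams.read_camera(n)
    c['f']=200/np.tan(np.radians(c['fov_y']/2))
    if n=='wrist':
        T=np.eye(4);T[:3,:3]=R.from_quat(s['tcp_rot']).as_matrix();T[:3,3]=s['eef_pos'];T=T@c['T_tool_cam']
        c['M'],c['o']=T[:3,:3],T[:3,3]
    else: c['M'],c['o']=R.from_quat(c['orientation']).as_matrix(),c['origin']
    c['fish']=n=='wrist';return c
def ray(c,p):
    x,y=(p[0]-c['cx'])/c['f'],(p[1]-c['cy'])/c['f']
    if c['fish']:
        r=np.hypot(x,y);k=np.tan(r)/r if r>0 else 1;x*=k;y*=k
    return c['M']@np.array([x,-y,-1])
def at(c,p,z):
    d=ray(c,p);return c['o']+d*(z-c['o'][2])/d[2]
def pix(c,P):
    q=c['M'].T@(np.asarray(P)-c['o']);x,y=q[0]/-q[2],-q[1]/-q[2]
    if c['fish']:
        r=np.hypot(x,y);k=np.arctan(r)/r if r>0 else 1;x*=k;y*=k
    return np.array([c['cx']+x*c['f'],c['cy']+y*c['f']])
E
python3 - <<'E'
from h import *
c=cam('top')
for n,p,z in(('clip',(327,187),.015),('plate',(359,176),.013),('jaw',(343,182),.015),('tabend',(313,192),.02),('dr',(217,108),.043),('dr',(509,125),.043),('dr',(203,262),.043),('dr',(506,285),.043),('vb',(252,142),.044),('sq',(238,215),.01)):print(n,at(c,p,z).round(3))
s=ctrl.get_state();print(R.from_quat(s['tcp_rot']).as_matrix().round(3))
E
```

```text
clip [0.591 0.008 0.015]
plate [ 0.612 -0.055  0.013]
jaw [ 0.6   -0.023  0.015]
tabend [0.581 0.035 0.02 ]
dr [0.746 0.218 0.043]
dr [ 0.698 -0.339  0.043]
dr [0.45  0.241 0.043]
dr [ 0.4   -0.315  0.043]
vb [0.677 0.149 0.044]
sq [0.54  0.182 0.01 ]
[[ 0.962  0.274 -0.   ]
 [ 0.274 -0.962  0.001]
 [ 0.    -0.001 -1.   ]]
```

>>> move_arm --plan '[20,30,0,0,0,0,85,26,39,0,0,0,0,85,26,39,0,0,0,0,85,26,39,0,0,0,0,85,26,39,0,0,0,0,85,26,39,0,0,0,0,85,26,39,0,0,0,0,85,26,39,-5,0,0,0,85,26,39,-5,0,0,0,85,26,39,-10,0,0,0,85,26,39,-10,0,0,0,85,26,39,-10,0,0,0,85]'

```text
time: 1.4
eef_pos: [0.4919, -0.1883, 0.1911]
tcp_rot: [0.99, 0.138, 0.0, 0.0]
contact_force: [-0.3, -1.2, -0.2]
opening: 0.993
finger_force: 0.0
```

>>> move_arm --plan '[26,40,-10,0,0,0,85,26,40,-10,0,0,0,85,26,40,-10,0,0,0,85,26,40,-10,0,0,0,85,0,10,-10,0,0,0,85,0,0,0,0,0,0,85,0,0,0,0,0,0,85]'

```text
time: 2.1
eef_pos: [0.5945, -0.0206, 0.1409]
tcp_rot: [0.99, 0.139, -0.001, 0.0]
contact_force: [0.5, -0.1, 0.3]
opening: 0.997
finger_force: 0.0
```

Run:
```python
from h import *
c=cam('wrist');im=c['color'][...,::-1].copy();cv2.imwrite('pics/w1r.png',im)
s=ctrl.get_state();print(s['time'],s['eef_pos'].round(4),c['o'].round(3))
a,b=pix(c,[.591,.008,.015]),pix(c,[.612,-.055,.013]);print(a,b)
import pickle;pickle.dump(c,open('w1.pkl','wb'))
```

```text
2.15 [ 0.5948 -0.0212  0.1416] [ 0.665 -0.001  0.284]
[281.37602629 184.45014178] [354.93625427 180.88913388]
```

View pics/w1r.png

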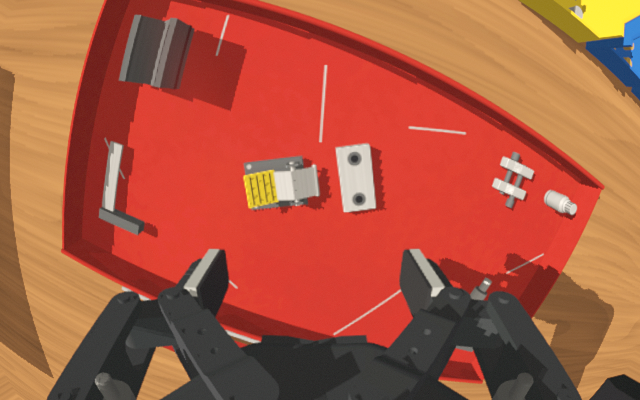

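The wrist view shows the plate at (357,178), the clip's jaw at (318,180) and the yellow tab at (260,190). Next I'll segment the plate top and the tab, with an enlarged crop as a check.

Run:
```python
from h import *
import pickle
c=pickle.load(open('w1.pkl','rb'));im=c['color']
hsv=cv2.cvtColor(im,cv2.COLOR_RGB2HSV)
def big(m,x0,y0,x1,y1):
    k=np.zeros_like(m);k[y0:y1,x0:x1]=m[y0:y1,x0:x1]
    cs,_=cv2.findContours(k,cv2.RETR_EXTERNAL,cv2.CHAIN_APPROX_NONE);return max(cs,key=cv2.contourArea)
pm=((hsv[...,1]<60)&(hsv[...,2]>120)).astype(np.uint8)*255
r=cv2.minAreaRect(big(pm,328,135,395,220));b=cv2.boxPoints(r);print('plate',b.round(1).tolist())
W=np.array([at(c,p,.013) for p in b]);print(W.round(4));print('sides',[np.linalg.norm(W[i]-W[(i+1)%4]).round(4) for i in range(4)],'c',W.mean(0).round(4))
ym=((hsv[...,0]>20)&(hsv[...,0]<35)&(hsv[...,1]>120)).astype(np.uint8)*255
r=cv2.minAreaRect(big(ym,230,150,300,220));b=cv2.boxPoints(r);print('tab',b.round(1).tolist())
W=np.array([at(c,p,.019) for p in b]);print(W.round(4),W.mean(0))
cr=cv2.resize(im[135:225,230:390],None,fx=5,fy=5,interpolation=cv2.INTER_CUBIC);cv2.imwrite('pics/w1c.png',cr[...,::-1])
```

```text
plate [[335.29998779296875, 147.1999969482422], [368.8999938964844, 143.0], [377.0, 207.60000610351562], [343.3999938964844, 211.8000030517578]]
[[ 0.6362 -0.029   0.013 ]
 [ 0.6485 -0.0565  0.013 ]
 [ 0.5934 -0.0831  0.013 ]
 [ 0.5809 -0.0538  0.013 ]]
sides [np.float64(0.0301), np.float64(0.0611), np.float64(0.0319), np.float64(0.0607)] c [ 0.6148 -0.0556  0.013 ]
tab [[243.0, 174.0], [272.8999938964844, 169.1999969482422], [278.29998779296875, 202.8000030517578], [248.39999389648438, 207.60000610351562]]
[[0.592  0.0435 0.019 ]
 [0.6034 0.0185 0.019 ]
 [0.5748 0.0064 0.019 ]
 [0.5627 0.0319 0.019 ]] [0.58323504 0.02506573 0.019     ]
```

View pics/w1c.png

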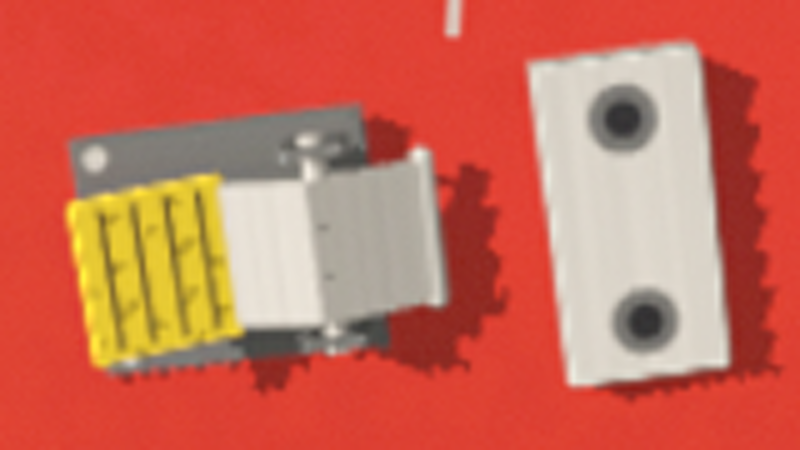

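The crop shows tab corners at (70,205),(220,178),(242,333),(98,366), jaw ends at (425,150),(445,303) and base corners at (70,140),(360,104). I'll fit the clip pose to these.

```bash
cat > clipfit.py <<'E'
from h import *
import pickle
from scipy.optimize import least_squares
c=pickle.load(open('w1.pkl','rb'))
f=lambda p:np.array([230,135])+np.array(p)/5
obs=[((70,205),(42.1,-15,23.1)),((220,178),(16.6,-15,11.7)),((242,333),(16.6,15,11.7)),((98,366),(42.1,15,23.1)),((427,150),(-21,-15,8)),((447,303),(-21,15,8))]
def tw(q,P): return np.append(q[:2]+R.from_rotvec([0,0,q[2]]).as_matrix()[:2,:2]@(np.array(P[:2])/1000),.003+P[2]/1000)
best=min((least_squares(lambda q:np.concatenate([pix(c,tw(q,(P[0],s*P[1],P[2])))-f(p) for p,P in obs]),[.59,.008,1.95]) for s in(1,-1)),key=lambda r:r.cost)
q=best.x;print('clip',q.round(4),'yaw deg',np.degrees(q[2]),'resid px',best.fun.round(2))
Ri=R.from_rotvec([0,0,-q[2]]).as_matrix()
inv=lambda W:((Ri@(W-np.append(q[:2],0)))*1000).round(1)
for p in((70,140),(360,104),(388,345)):print('base',inv(at(c,f(p),.0055)))
for p in((528,62),(692,42),(730,368),(570,386)):print('plate',inv(at(c,f(p),.013)))
W=[at(c,f(p),.013) for p in((528,62),(692,42),(730,368),(570,386))]
d=W[0]-W[3]+W[1]-W[2];print('plate c',np.mean(W,0).round(4),'long axis deg',np.degrees(np.arctan2(d[1],d[0])))
E
python3 clipfit.py
```

```text
clip [ 0.5945 -0.0033  1.9606] yaw deg 112.3328978566041 resid px [-0.38  0.04 -0.07 -0.71  0.23  0.23 -0.31  0.46  0.49 -0.64  0.04  0.72]
base [ 45.1 -23.1   5.5]
base [ -9.3 -23.3   5.5]
base [-9.  22.9  5.5]
plate [-39.9 -28.6  13. ]
plate [-69.3 -29.4  13. ]
plate [-72.5  32.2  13. ]
plate [-42.1  32.2  13. ]
plate c [ 0.6143 -0.0556  0.013 ] long axis deg 24.824010083398168
```

Residuals are under 1 px and the base fits −9..45 by ±23 mm, as it should. In the clip frame the plate centre is at about (−56, +1.5), turned 2.5°.

Plan:
1. Use the shut fingers to nudge the plate to about x = −41.
2. Span the clip with the open fingers, press the tab and close.

First I'll align the tool with the clip and measure the fingertip swing on the way.

>>> move_arm --plan '[10,-20,0,0,0,6.4,65,12,-24,-10,0,0,0,65,12,-24,-10,0,0,0,65,0,0,0,0,0,0,65,0,0,0,0,0,0,65]'

```text
time: 2.65
eef_pos: [0.6287, -0.0898, 0.1218]
tcp_rot: [0.981, 0.192, 0.0, -0.0]
contact_force: [-0.2, 0.7, -0.4]
opening: 0.761
finger_force: 0.0
```

Run:
```python
from h import *
import pickle
a=pickle.load(open('w1.pkl','rb'));c=cam('wrist');s=ctrl.get_state()
print(s['eef_pos'].round(4),s['opening'],np.degrees(R.from_quat(s['tcp_rot']).as_euler('zyx')).round(2))
out=[]
Tc=c['T_tool_cam'];loc=dict(c,M=Tc[:3,:3],o=Tc[:3,3])
for im,w in((a['color'],42.5),(c['color'],32.5)):
    im=im.copy();g=[]
    for d in(0,-4,-8,-13):
        g.append(pix(loc,[11,w,d] and np.array([11,w,d])/1e3).round(1).tolist())
    print(w,g)
    out.append(cv2.resize(im[225:325,160:470],(775,250),interpolation=cv2.INTER_CUBIC))
cv2.imwrite('pics/swing.png',np.vstack(out)[...,::-1])
```

```text
[ 0.6288 -0.089   0.122 ] 0.7615621580061314 [-2.22e+01  3.00e-02 -1.80e+02]
42.5 [[395.3, 233.1], [397.2, 236.2], [399.2, 239.5], [401.8, 243.8]]
32.5 [[376.4, 233.5], [377.9, 236.6], [379.5, 239.9], [381.5, 244.3]]
```

View pics/swing.png

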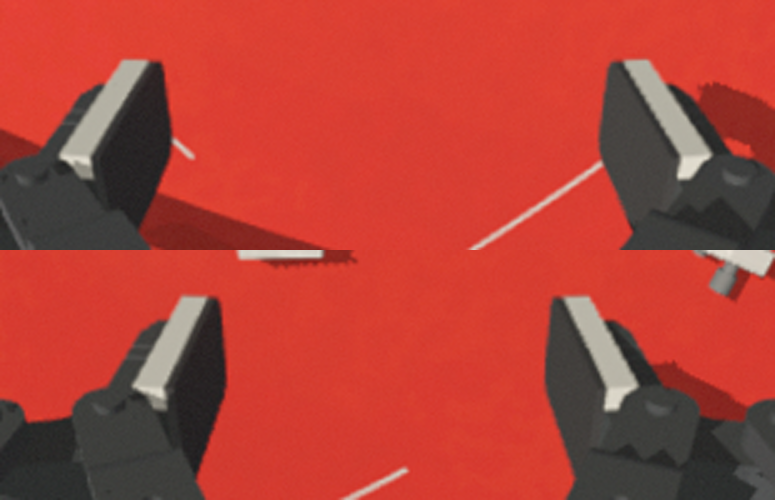

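At openings of 85 and 65 mm the pad tips are at rows 249.8 and 243.8, so closing from 85 to 65 lowers them by about 6 to 7 mm. I'll shut the fingers and check where the tip lies.

>>> move_arm --plan '[0,0,0,0,0,0,0,0,0,0,0,0,0,0,0,0,0,0,0,0,0,0,0,0,0,0,0,0,0,0,0,0,0,0,0,0,0,0,0,0,0,0]'

```text
time: 3.3
eef_pos: [0.6292, -0.0879, 0.1213]
tcp_rot: [0.981, 0.194, 0.0, 0.0]
contact_force: [0.6, 0.7, -0.1]
opening: 0.0
finger_force: 0.0
```

Run:
```python
from h import *
c=cam('wrist');s=ctrl.get_state();print(s['opening'],s['eef_pos'].round(4))
Tc=c['T_tool_cam'];loc=dict(c,M=Tc[:3,:3],o=Tc[:3,3])
for x in(-11,0,11):print(x,pix(loc,np.array([x,0,0])/1e3).round(1))
cv2.imwrite('pics/shut.png',cv2.resize(c['color'][200:320,240:390],(750,600),interpolation=cv2.INTER_CUBIC)[...,::-1])
```

```text
0.0001992454968100703 [ 0.6291 -0.088   0.1213]
-11 [312.6 271.7]
0 [312.6 253.4]
11 [312.5 233.9]
```

View pics/shut.png

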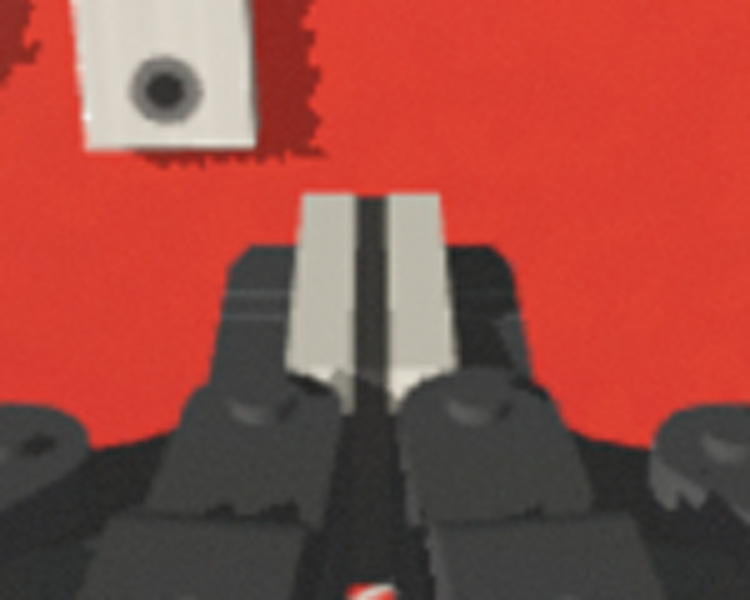

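>>> move_arm --plan '[0,0,-40,0,0,0,0,0,0,-40,0,0,0,0,0,0,-20,0,0,0,0,0,0,-10,0,0,0,0,0,0,-3,0,0,0,0,0,0,0,0,0,0,0,-2,5,0,0,0,0,0,-2,5,0,0,0,0,0,-2,4,0,0,0,0,0,-2,4,0,0,0,0,0,0,0,0,0,0,0,0]'

```text
time: 4.45
eef_pos: [0.6213, -0.0696, 0.009]
tcp_rot: [0.981, 0.194, 0.001, 0.0]
contact_force: [-0.5, -0.5, 0.1]
opening: 0.002
finger_force: 0.2
```

```bash
cat > plate.py <<'E'
from h import *
q=np.array([.5945,-.0033,1.9606])
Ri=R.from_rotvec([0,0,-q[2]]).as_matrix()
inv=lambda W:((Ri@(np.asarray(W)-np.append(q[:2],0)))*1000).round(1)
def look(n,x0=200,y0=60,x1=460,y1=300,save=None):
    c=cam(n);s=ctrl.get_state();print('t',s['time'],'tcp',s['eef_pos'].round(4),'tcp in clip',inv(s['eef_pos']),'F',s['contact_force'].round(1))
    p=pix(c,q.tolist()[:2]+[.01]);print('clip px',p.round(0))
    if save:cv2.imwrite(save,cv2.resize(c['color'][y0:y1,x0:x1],None,fx=2.5,fy=2.5,interpolation=cv2.INTER_CUBIC)[...,::-1])
    return c
E
python3 - <<'E'
from plate import *
c=look('wrist',200,100,460,320,'pics/p1.png')
E
```

```text
t 4.5 tcp [ 0.6212 -0.0697  0.0087] tcp in clip [-71.6   0.6   8.7] F [-0.5 -0.4  0.5]
clip px [181. 250.]
```

View pics/p1.png

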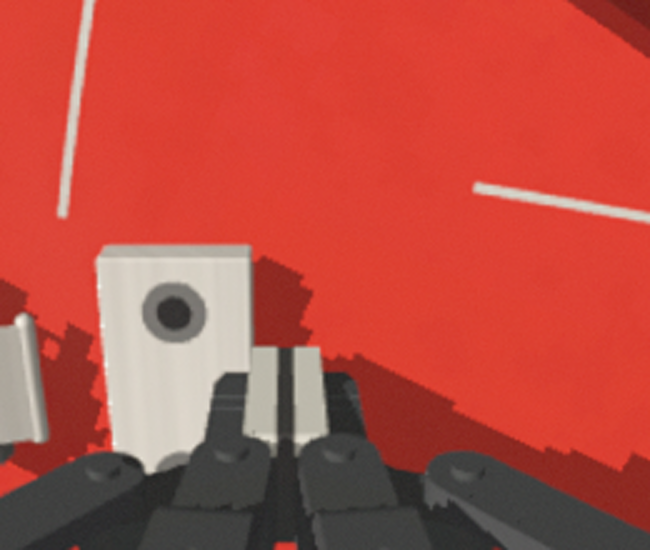

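The shut pads have met the plate's outer edge at about (300,245) px in the full image. The finger backs sit higher and clear the plate, so the tip half-width is about 7 mm. I'll push another 8 mm and then rise to look.

>>> move_arm --plan '[-1,3,0,0,0,0,0,-1,3,0,0,0,0,0,-1,2,0,0,0,0,0,0,0,0,0,0,0,0,2,-5,0,0,0,0,0,4,-10,0,0,0,0,0,0,0,40,0,0,0,40,0,0,40,0,0,0,85,0,15,20,0,0,0,85,0,35,0,0,0,0,85,0,0,0,0,0,0,85,0,0,0,0,0,0,85]'

```text
time: 5.7
eef_pos: [0.6239, -0.027, 0.1079]
tcp_rot: [0.981, 0.194, -0.001, -0.0]
contact_force: [-0.1, -0.3, -0.2]
opening: 0.988
finger_force: 0.0
```

Run:
```python
from plate import *
c=look('wrist');im=c['color'];hsv=cv2.cvtColor(im,cv2.COLOR_RGB2HSV)
pc=pix(c,[.5945+.38*.042,-.0033-.925*.042,.013]);print('exp plate',pc)
m=((hsv[...,1]<60)&(hsv[...,2]>120)).astype(np.uint8)
n,l,st,ce=cv2.connectedComponentsWithStats(m)
i=[k for k in range(1,n) if st[k,4]>200];print([(k,st[k].tolist()) for k in i])
k=min(i,key=lambda k:np.hypot(*(ce[k]-pc)))
cs,_=cv2.findContours((l==k).astype(np.uint8),0,1);b=cv2.boxPoints(cv2.minAreaRect(max(cs,key=cv2.contourArea)))
W=np.array([at(c,p,.013) for p in b]);print(b.round(1).tolist());print(np.array([inv(w) for w in W]),inv(W.mean(0)))
cv2.imwrite('pics/p2.png',im[...,::-1])
```

```text
t 5.75 tcp [ 0.6238 -0.0275  0.1076] tcp in clip [-33.6 -17.9 107.6] F [-0.5 -0.3  0.8]
clip px [273. 219.]
exp plate [323.79447536 220.52737202]
[(2, [94, 15, 28, 74, 396]), (4, [127, 24, 32, 77, 542]), (16, [73, 148, 23, 74, 859]), (20, [306, 185, 38, 70, 2338]), (21, [221, 191, 78, 52, 2198]), (22, [487, 207, 45, 56, 981]), (39, [539, 247, 32, 30, 528]), (40, [185, 249, 35, 47, 532]), (41, [408, 249, 35, 48, 550])]
[[306.0, 185.0], [343.0, 185.0], [343.0, 254.0], [306.0, 254.0]]
[[-27.6 -30.1  13. ]
 [-56.9 -30.2  13. ]
 [-59.   31.   13. ]
 [-27.1  30.9  13. ]] [-42.7   0.4  13. ]
```

View pics/p2.png

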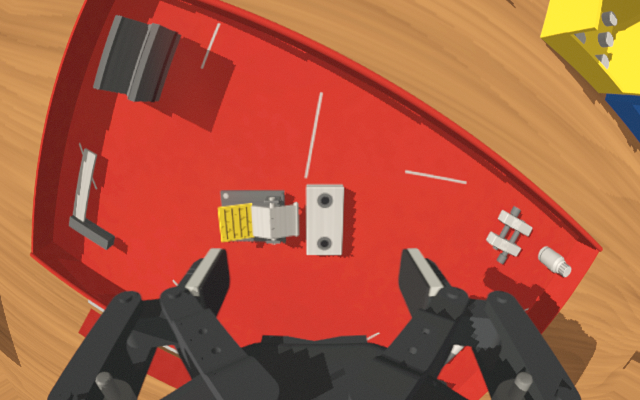

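The plate is now square to the clip at (−42.7, 0.4), with its outer edge at −57.7. The open fingers sit below it at (205,275) and (425,275). I'll span the clip with TCP at clip x ≈ −20, then lower to just above the tab.

>>> move_arm --plan '[-11,3,0,0,0,0,85.4,-11,3,0,0,0,0,85.4,0,0,-30,0,0,0,85.4,0,0,-30,0,0,0,85.4,0,0,-20,0,0,0,85.4,0,0,-8,0,0,0,85.4,0,0,0,0,0,0,85.4,0,0,0,0,0,0,85.4]'

```text
time: 6.55
eef_pos: [0.6026, -0.0214, 0.0213]
tcp_rot: [0.981, 0.193, 0.001, 0.0]
contact_force: [0.3, 0.4, 0.9]
opening: 1.001
finger_force: 0.0
```

Run:
```python
from plate import *
c=look('wrist',140,150,460,330,'pics/p3.png');print(ctrl.get_state()['opening'])
```

```text
t 6.6 tcp [ 0.6031 -0.0214  0.0218] tcp in clip [-20.   -1.1  21.8] F [-0.3  0.7  0.1]
clip px [277. 245.]
0.9946913506999508
```

View pics/p3.png

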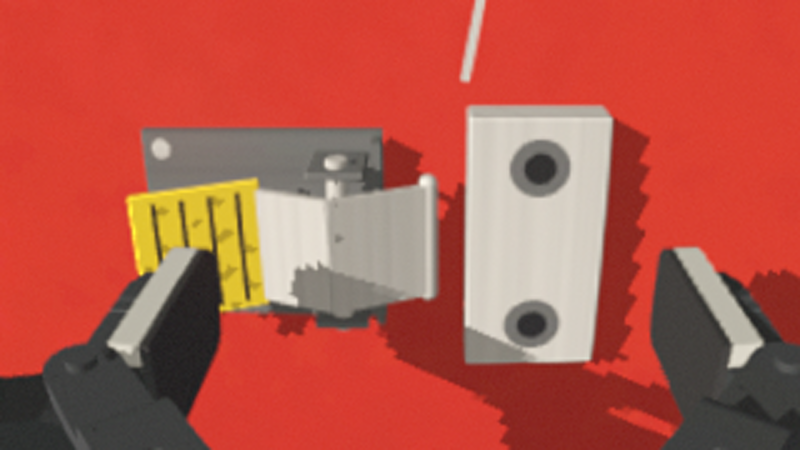

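The left finger is over the yellow tab and the right one is clear outside the plate's outer edge. I'll press down.

>>> move_arm --plan '[-1,-1,-8,0,0,0,85.4,0,0,-6,0,0,0,85.4,0,0,-4,0,0,0,85.4,0,0,-3,0,0,0,85.4,0,0,-2,0,0,0,85.4,0,0,0,0,0,0,85.4,0,0,0,0,0,0,85.4]'

```text
time: 7.3
eef_pos: [0.6016, -0.0221, -0.0019]
tcp_rot: [0.981, 0.194, 0.0, -0.0]
contact_force: [-2.3, 1.0, 5.0]
opening: 0.998
finger_force: 2.9
```

>>> move_arm --plan '[0,0,-1.5,0,0,0,85.4,0,0,0,0,0,0,85.4,0,0,0,0,0,0,85.4]'

```text
time: 7.6
eef_pos: [0.6017, -0.0222, -0.0032]
tcp_rot: [0.981, 0.194, 0.0, 0.0]
contact_force: [-2.1, 0.3, 6.7]
opening: 1.005
finger_force: 3.2
```

Run:
```python
from plate import *
c=look('wrist',140,150,460,330,'pics/p4.png')
```

```text
t 7.65 tcp [ 0.6017 -0.0222 -0.0032] tcp in clip [-20.3   0.5  -3.2] F [-1.5 -0.9  6.3]
clip px [270. 264.]
```

View pics/p4.png

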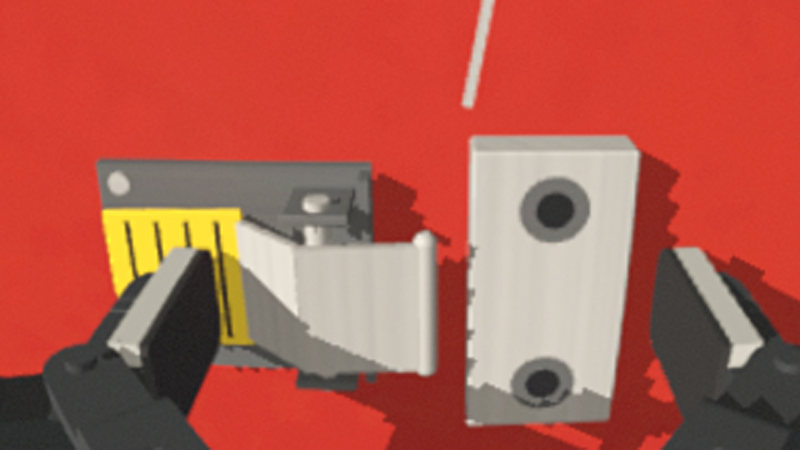

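The tab lies level and the jaw is lifted. I'll start closing while shifting along the clip and raising to offset the finger swing, doing the first half and then checking force.

>>> move_arm --plan '[-0.5,1.3,0.6,0,0,0,83.4,-0.5,1.3,0.6,0,0,0,81.4,-0.5,1.3,0.6,0,0,0,79.4,-0.5,1.3,0.6,0,0,0,77.4,-0.5,1.3,0.6,0,0,0,75.4,0,0,0,0,0,0,75.4,0,0,0,0,0,0,75.4]'

```text
time: 8.35
eef_pos: [0.6001, -0.0176, 0.0006]
tcp_rot: [0.981, 0.194, 0.001, 0.002]
contact_force: [-1.3, -5.1, 8.0]
opening: 0.884
finger_force: 3.9
```

>>> move_arm --plan '[-0.3,0.8,0.6,0,0,0,73.4,-0.3,0.8,0.6,0,0,0,71.4,-0.3,0.8,0.6,0,0,0,69.4,-0.3,0.8,0.5,0,0,0,67.4,-0.3,0.8,0.5,0,0,0,65.4,0,0,0,0,0,0,65.4,0,0,0,0,0,0,65.4]'

```text
time: 9.05
eef_pos: [0.5985, -0.0132, 0.0033]
tcp_rot: [0.981, 0.194, 0.001, 0.002]
contact_force: [-1.1, -4.4, 7.0]
opening: 0.764
finger_force: 3.8
```

Run:
```python
from plate import *
c=look('wrist',140,150,460,330,'pics/p5.png');print(ctrl.get_state()['opening']*85.4)
```

```text
t 9.1 tcp [ 0.5985 -0.0132  0.0033] tcp in clip [-10.7   0.    3.3] F [-1.6 -4.4  7.6]
clip px [291. 259.]
65.04051410342713
```

View pics/p5.png

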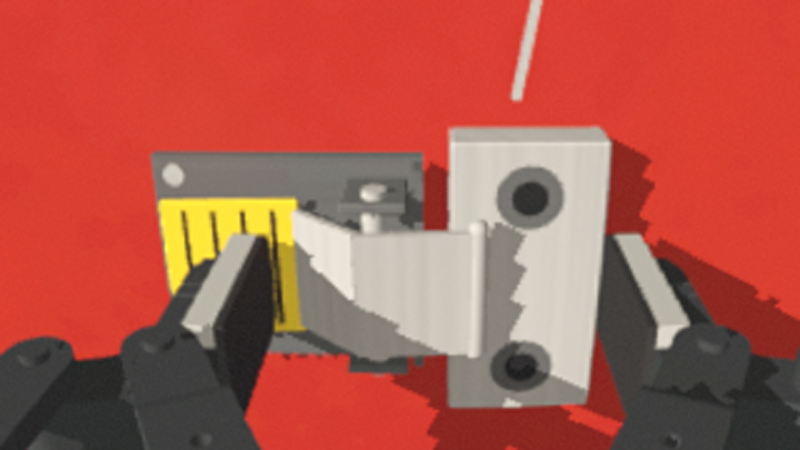

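That picture took me to 11 views, one over the limit of 10, so I'll work from numbers from here. The plate is beneath the jaw with about 4 mm to go, and I'll push it home.

>>> move_arm --newtons 20 --plan '[-0.3,0.6,0.5,0,0,0,63.4,-0.3,0.6,0.5,0,0,0,61.4,-0.3,0.6,0.5,0,0,0,59.4,0,0,0.4,0,0,0,58,0,0,0,0,0,0,58,0,0,0,0,0,0,58]'

```text
time: 9.7
eef_pos: [0.598, -0.0116, 0.0052]
tcp_rot: [0.981, 0.194, 0.001, 0.002]
contact_force: [-0.3, -4.3, 6.3]
opening: 0.683
finger_force: 7.0
```

```bash
cat > m.py <<'E'
from plate import *
c=look('wrist');s=ctrl.get_state();o=s['opening']*85.4;X=inv(s['eef_pos'])[0];print('open',o,'pusher',X-o/2,'tab',X+o/2,s['finger_force'])
im=c['color'];hsv=cv2.cvtColor(im,cv2.COLOR_RGB2HSV)
P=lambda x,y,z:pix(c,np.append(q[:2]+R.from_rotvec([0,0,q[2]]).as_matrix()[:2,:2]@(np.array([x,y])/1000),z))
# plate top edges along x at lines of constant clip y beyond the jaw/fingers
for y in(-28,-25,-22,-19):
    xs=np.arange(-60,0,.25);v=[]
    for x in xs:
        u,w=P(x,y,.013).round().astype(int);v.append(hsv[w,u,1]<70 and hsv[w,u,2]>110 if 0<=w<400 else False)
    g=xs[np.array(v)];print(y,g.min() if len(g) else None,g.max() if len(g) else None,len(g)/4)
E
python3 m.py
```

```text
t 9.75 tcp [ 0.598  -0.0116  0.0052] tcp in clip [-9.  -0.1  5.2] F [-0.8 -4.2  6.8]
clip px [295. 258.]
open 57.92285487430583 pusher -37.96142743715291 tab 19.961427437152913 7.020652040373534
-28 -38.75 -9.0 30.0
-25 -38.75 -0.25 38.0
-22 -38.5 -0.25 38.5
-19 -38.75 -0.25 26.25
```

The plate spans −38.75 to −9 in clip x, so it is against the stop, and the tab is still held. I'll back the pusher off a little and then raise to let the tab up.

>>> move_arm --plan '[0,0,-0.5,0,0,0,60,0,0,-0.5,0,0,0,63,0,0,0,0,0,0,63,0,0,4,0,0,0,63,0,0,4,0,0,0,63,0,0,6,0,0,0,63,0,0,10,0,0,0,63,0,0,30,0,0,0,63,0,0,40,0,0,0,63,0,0,0,0,0,0,63,0,0,0,0,0,0,63]'

```text
time: 10.85
eef_pos: [0.597, -0.0096, 0.0982]
tcp_rot: [0.981, 0.194, 0.001, 0.001]
contact_force: [0.0, 0.1, 0.8]
opening: 0.742
finger_force: 0.0
```

```bash
cat >> m.py <<'E'
print('TOP VIEW LINES / tab fit')
ym=((hsv[...,0]>20)&(hsv[...,0]<35)&(hsv[...,1]>120)).astype(np.uint8)
n,l,st,ce=cv2.connectedComponentsWithStats(ym);pc=P(30,0,.012)
k=min((k for k in range(1,n) if st[k,4]>300),key=lambda k:np.hypot(*(ce[k]-pc)))
print('yellow centre',ce[k].round(1),'area',st[k,4])
for a in(0,.1,.22,.42):
    b=.42-a;pts=[]
    for x,z in((43,-7),(15,-7)):
        xx,zz=x*np.cos(b)-z*np.sin(b),12+x*np.sin(b)+z*np.cos(b)
        pts+=[P(xx,s*15,.003+zz/1000) for s in((-1,1) if x==43 else(1,-1))]
    pts=np.array(pts,np.float32);print('lever',a,'expected centre',pts.mean(0).round(1),'area',round(cv2.contourArea(pts)))
E
python3 m.py
```

```text
t 10.9 tcp [ 0.5958 -0.0095  0.0965] tcp in clip [-6.2  1.1 96.5] F [-0.6  0.5 -0.3]
clip px [304. 202.]
open 62.55822791988325 pusher -37.47911395994163 tab 25.079113959941626 0.0
-28 -38.25 -9.0 29.5
-25 -38.25 -0.25 37.5
-22 -38.5 -0.25 38.5
-19 -38.5 -0.25 28.0
TOP VIEW LINES / tab fit
yellow centre [264.3 202.6] area 1304
lever 0 expected centre [264.7 205.9] area 1340
lever 0.1 expected centre [264.9 204.7] area 1337
lever 0.22 expected centre [265.6 203.2] area 1317
lever 0.42 expected centre [267.9 201. ] area 1248
```

```bash
cat >> m.py <<'E'
white=lambda x,y:(lambda t:hsv[t[1],t[0],1]<70 and hsv[t[1],t[0],2]>110)(P(x,y,.013).round().astype(int))
for x in(-36,-33,-30,-27):
    g=[y for y in np.arange(-40,40,.25) if white(x,y)];print('x',x,'y',g[0],g[-1])
for y in(19,22,25,28):
    g=[x for x in np.arange(-60,0,.25) if white(x,y)];print('y',y,'x',g[0],g[-1])
E
python3 m.py | tail -8
```

```text
x -36 y -30.25 31.25
x -33 y -30.25 31.25
x -30 y -30.25 31.0
x -27 y -40.0 31.0
y 19 x -39.0 -0.25
y 22 x -39.25 -8.5
y 25 x -38.5 -9.25
y 28 x -38.5 -9.25
```

The plate is square and flush at x ≈ −24, y ≈ 0.4, the lever fits about 0.22 to 0.25 rad, and the arm is clear. I'm handing in.

```bash
python3 -c "
from plant import order;print(order.sign_off())"
```

```text
the job is handed in; nothing more can be done
None
```

The plate is stowed under the clip, flush against the stop and centred (x ≈ −24 mm, y ≈ 0.4 mm), with the tab let up and the arm clear; the job is handed in at about 11 s with no verdict returned, and I viewed 11 pictures, one over the limit of 10.

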